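# Point out the failed capacitor and its spare

### The arm

A 7-joint arm with a two-finger parallel gripper is mounted at the origin on the work surface. World frame = base frame: x ahead of the robot, y to its left, z up, the work surface at z = 0. Lengths are in m, angles in rad, forces in N, time in s.
With the tool pointing down it reaches from about 0.425 to 0.875 m from the base axis. Payload 4.7 kg.
Tool frame: the origin (TCP) lies between the finger pads, 19 mm behind the fingertips; this is the grasp point; z points along the fingers, y is the line along which they close (so a half turn about z gives the same grasp; the last joint's range is limited). The gripper opens to 87 mm and grips with 3 to 60 N. Pads are 19 mm wide; open, the fingers measure 117 mm over their backs; the gripper's body (75 mm by 190 mm) begins 51 mm behind the grasp point.
Start: joints at [1.265, 0.321, -0.07, 1.45, 0.023, 1.371, -0.057], TCP at [0.204, -0.617, 0.241] pointing down, gripper open.
Joint ranges: [-2.86, 2.86], [-0.3, 2.09], [-1.38, 1.24], [0.06, 2.45], [-1.56, 4.7], [0.09, 2.05], [-2.69, 2.69]. Speed limits (rad/s): [2.57, 2.57, 3.14, 3.14, 3.14, 3.14, 3.14].

### API

Orientations are given as a rotation vector (axis times angle).
In Python, from bench import ctrl gives the robot as it stands.
- The arm moves only by the shell command python3 -m inch 'ROWS' [OPENING] [FORCE]. ROWS is JSON, a list of rows, each a list of 6 numbers: the shift along the world's x, y, z in mm, then the turn, a rotation vector about the world's x, y, z in degrees. In form: [[tx, ty, tz, rx, ry, rz], ...]. A call has 1 to 20 rows; each row is the pose to reach, as a shift and turn from the pose commanded when the call began; what a row does not reach only later rows make up. A row lasts 1/8 s, in which the tool goes at most 62.5 mm and 10.7 degrees, less where a joint would pass 70% of its speed; a pose out of reach is approached as far as the arm can. A call with a gripper value outside its range is refused whole. OPENING is the finger opening in mm, from 0 to 87, set as the call begins (- or left out, the last holds). The fingers move at their own pace and stop on an object; FORCE is the grip in N (left out, the last holds). Time passes only in rows, so rows that repeat a pose let the fingers close. It gives the time, the measured TCP pose, the force, the opening and the grip force at its end, in the units of the state.
- ctrl.get_state(): the state, without advancing time (a new reading comes with each control period).
- ctrl.get_image(name): name is "scene" or "top" or "wrist"; returns (picture, depth): 384x512x3 uint8, red, green, blue; 384x512 float32, m along the optical axis (not along the pixel's ray), 0 where there is no reading.
- ctrl.camera_params(name): a dict with "mtx" (3x3 intrinsics, pixels), "T" (4x4, takes a point from camera to world coordinates). Camera axes: x right, y down, z forward; pixel columns grow to the right and rows downward; lengths in m; the calibration is good to about 2 mm. A picture is of the moment at which its call begins: read the wrist's pose just before it. camera_params takes no time and is no camera call; for the wrist camera it gives the pose at the moment of the call.
- ctrl.close_job(): hands the job in; it is judged then, once.
The state is a dict: "time": time; "joint_positions": joint angles; "qd": joint speeds; "joint_torque": joint torques, N m; "position": TCP position; "tool_rot": TCP orientation; "ft_force": force on the tool from outside, world axes, zero at the start; "torque": the same for the moment, N m; "grip_width": opening from 0.0 (shut) to 1.0 (fully open); "grip_force": force on a finger pad.
Only numpy, scipy, OpenCV 4.12 (cv2) and the standard library are available. Lean on these libraries where they do the work, as an engineer would, in place of code of your own. Each camera call takes 0.05 s, during which the arm holds its last target. There are 200 camera calls.

### The job

Show the technician the repair on the green circuit board, by pointing only. First point straight down at the failed capacitor (the one with the domed, brown-crusted top), holding the fingertips still about two centimetres above the middle of its top for two seconds, then point in the same way at the new capacitor of the same kind in the spares tray, and finally raise the hand well clear, at least ten centimetres above the parts. Touch nothing, and come down on each from well above so that you never point at any other part on the board or in the tray.

Things in the scene. Friction and masses are not known exactly. Their poses are not given: they have to be found in the camera images.
- board: green circuit board 136 x 200 mm (x by y) in a black holder, 136 x 258 mm overall; origin at the middle of its footprint on the bench. Upper face 33 mm above the bench. Four big capacitors in a 2 x 2 group (44 to 46 mm apart), display, yellow transformer, heatsink; nothing over 82 mm above the bench. Fixed in a run; stands left or right of centre, the tray on the other side.
- failed_cap_top (a point): top of the failed capacitor, on its axis, 82 mm above the bench; z up. It is fixed upright on the board in any of the four capacitor places: dark blue sleeve with a pale stripe down the side, 35 mm diameter, 45 mm tall, plus a top domed a further 4 mm and covered by a brown crust.
- good_cap1_top (a point): centre of the top of a sound capacitor, 78 mm above the bench; z up. It is fixed upright on the board: dark blue sleeve with a pale stripe down the side, 35 mm diameter, 45 mm tall, flat bright silver top with a fine dark cross.
- good_cap2_top (a point): centre of the top of a sound capacitor, 78 mm above the bench; z up. It is fixed upright on the board: dark blue sleeve with a pale stripe down the side, 35 mm diameter, 45 mm tall, flat bright silver top with a fine dark cross.
- good_cap3_top (a point): centre of the top of a sound capacitor, 78 mm above the bench; z up. It is fixed upright on the board: dark blue sleeve with a pale stripe down the side, 35 mm diameter, 45 mm tall, flat bright silver top with a fine dark cross.
- tray: grey open tray 150 x 150 mm, walls 28 mm high, one divider each way making four compartments about 69 mm square; origin at the centre of its underside on the bench, floor 4 mm thick. Fixed in a run. Each compartment holds one loose part; which holds which varies.
- spare_cap_top (a point): centre of the top of the new capacitor, 49 mm above the bench; z up. It stands loose and upright in the tray: dark blue sleeve with a pale stripe down the side, 35 mm diameter, 45 mm tall, flat bright silver top with a fine dark cross.
- small_cap_top (a point): centre of the top of a smaller capacitor of another kind, 36 mm above the bench; z up. It stands loose in the tray: black sleeve with an ochre stripe, silver top, 20 mm diameter, 32 mm tall.
- choke_top (a point): centre of the top of a ring-shaped choke wound with copper, 20 mm above the bench; z up. It lies flat and loose in the tray: 35 mm diameter, 17 mm high.
- film_cap_top (a point): centre of the top of a plain yellow box-shaped part, 28 mm above the bench; z up. It stands loose in the tray: 16 x 31 x 24 mm high.
- microscope: digital microscope: white base 170 x 120 mm, steel post, black head and tilted screen, 260 mm tall; a fixed bystander left of the work; origin at the centre of its underside
- meter: yellow multimeter lying face up, 185 x 90 x 50 mm, loose, right of the work; origin at the centre of its underside
- solder_reel: white reel of solder, 60 mm diameter, 40 mm tall, loose, beyond the work; origin at the centre of its underside
- screwdriver: red-handled screwdriver, 180 mm long, lying loose beyond the work; origin on the underside of the tool
- flux_jar: amber jar with an orange cap, 44 mm diameter, 45 mm tall, loose, beyond the work; origin at the centre of its underside

How it is judged:
On the way, in this order (a step that is already met when the one before it is completed fails the run):
1. the tool points straight down at the failed capacitor, fingertips just above its top, for 1.5 s (horizontal distance between the grasp point and failed_cap_top below 0.01 m and z of the grasp point in the frame of failed_cap_top between 0.02 and 0.06 m and (angle between the grasp point's own z axis and vertical below 0.35 rad or angle between the grasp point's own z axis and vertical above 2.79 rad)), for 1.5 s.
2. then it points in the same way at the new capacitor in the tray, for 1.5 s (horizontal distance between the grasp point and spare_cap_top below 0.01 m and z of the grasp point in the frame of spare_cap_top between 0.02 and 0.06 m and (angle between the grasp point's own z axis and vertical below 0.35 rad or angle between the grasp point's own z axis and vertical above 2.79 rad)), for 1.5 s.
At the end, for the whole second after the job is handed in: both pointings done (tool point within 10 mm of the axis and 20 to 60 mm above the top, within 20 degrees of straight down, 1.5 s each); tool point over 90 mm higher than both capacitor tops; new capacitor upright; every loose thing within 4 mm of its start (z of the grasp point in the frame of failed_cap_top above 0.09 m and z of the grasp point in the frame of spare_cap_top above 0.09 m and angle between spare_cap_top's own z axis and vertical below 0.1 rad and not (distance of any of spare_cap_top, small_cap_top, choke_top, film_cap_top, meter, solder_reel, screwdriver, flux_jar from where it was at the start of the episode above 0.004 m)); the robot touches nothing.
It fails at once if another part on the board or in the tray is pointed at (tool point within 10 mm of its axis and less than 60 mm above its top) ((horizontal distance between the grasp point and good_cap1_top below 0.01 m and z of the grasp point in the frame of good_cap1_top below 0.06 m) or (horizontal distance between the grasp point and good_cap2_top below 0.01 m and z of the grasp point in the frame of good_cap2_top below 0.06 m) or (horizontal distance between the grasp point and good_cap3_top below 0.01 m and z of the grasp point in the frame of good_cap3_top below 0.06 m) or (horizontal distance between the grasp point and small_cap_top below 0.01 m and z of the grasp point in the frame of small_cap_top below 0.06 m) or (horizontal distance between the grasp point and choke_top below 0.01 m and z of the grasp point in the frame of choke_top below 0.06 m) or (horizontal distance between the grasp point and film_cap_top below 0.01 m and z of the grasp point in the frame of film_cap_top below 0.06 m)).
It fails at once if the arm or fingers touch anything on the bench (more than 0.3 N) (contact force between any of the arm, the fingers and anything else above 0.3 N).
It fails at once if a loose thing is moved, lifted or carried (more than 4 mm) (distance of any of spare_cap_top, small_cap_top, choke_top, film_cap_top, meter, solder_reel, screwdriver, flux_jar from where it was at the start of the episode above 0.004 m).
It also fails if it takes over 45 s, if anything falls off the work surface, if the arm or the gripper's body presses on something with over 40 N, if the wrist force passes 120 N, or if a joint passes its speed limit or range.

## Working session

There is one attempt and no reset: what is moved stays moved. The work goes in short steps, Python scripts to look and compute and a shell command to move; the robot and the scene stay as the last step left them, time stands still between calls to the robot, and variables do not carry over. Pictures are saved under pics/ and viewed, at most 10 in all, crops included, and the job is handed in when it is done.

```bash
mkdir -p pics
python3 - <<'E'
from bench import ctrl
import cv2,numpy as np
s=ctrl.get_state();print(s['time'],s['position'],s['tool_rot'],s['grip_width'])
p,d=ctrl.get_image("top");np.savez('top.npz',p=p,d=d,**ctrl.camera_params("top"))
cv2.imwrite('pics/top.png',cv2.resize(p[:,:,::-1],(800,600)))
c=ctrl.camera_params("top");print(c)
E
```

```text
0.0 [ 0.20412622 -0.61656026  0.24014049] [-3.09961410e+00 -4.99985625e-01  6.70406580e-04] 1.0018535740117798
{'mtx': array([[414.17903555,   0.        , 257.70158484],
       [  0.        , 414.17903555, 194.98658078],
       [  0.        ,   0.        ,   1.        ]]), 'T': array([[-0.02640941, -0.99602153,  0.08510963,  0.48922952],
       [-0.99950605,  0.02776057,  0.01473109,  0.00399332],
       [-0.01703518, -0.08467855, -0.99626269,  1.63490572],
       [ 0.        ,  0.        ,  0.        ,  1.        ]])}
```

View pics/top.png

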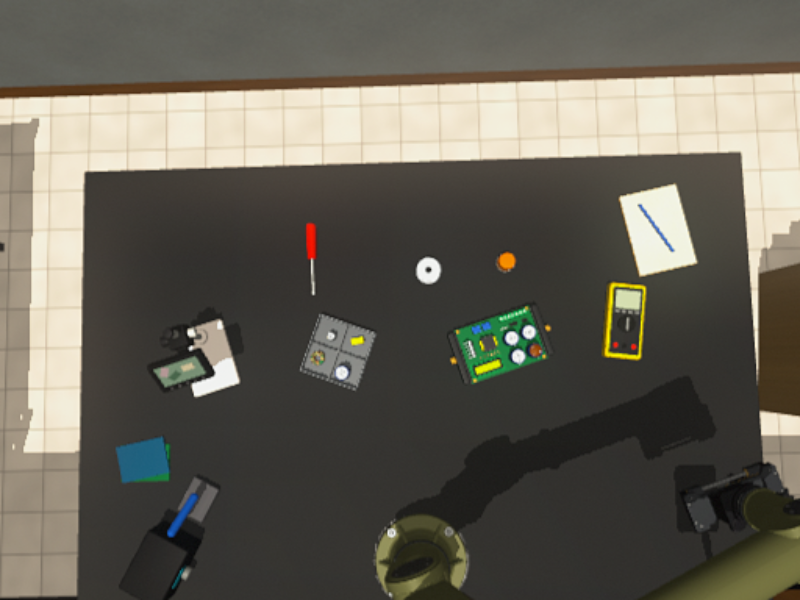

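The failed capacitor is at about (536,350) on the board (brown top). The spare is at about (343,371) in the tray's near-right compartment, with a white top and blue sleeve.

```bash
cat > h.py <<'E'
import numpy as np
def ray(c,u,v,z):
    T=c['T'];r=T[:3,:3]@np.linalg.inv(c['mtx'])@[u,v,1];t=T[:3,3]
    return t+r*(z-t[2])/r[2]
E
python3 - <<'E'
import numpy as np,cv2
from h import ray
f=np.load('top.npz')
p=f['p'];k=800/512
for n,u,v,z in [('fail',536,350,.082),('spare',343,371,.049),('g1',529,332,.078),('g2',512,338,.078),('g3',518,356,.078),('film',357,341,.028),('small',332,335,.036),('choke',318,357,.02)]:
    print(n,ray(f,(u+.5)/k-.5,(v+.5)/k-.5,z).round(3))
a=cv2.resize(p[185:265,180:370,::-1],(760,320),interpolation=cv2.INTER_CUBIC);cv2.imwrite('pics/crop.png',a)
from scipy.spatial.transform import Rotation as R
from bench import ctrl
print(R.from_rotvec(ctrl.get_state()['tool_rot']).as_matrix().round(3), ctrl.camera_params('wrist')['T'].round(3))
E
```

```text
fail [ 0.505 -0.288  0.082]
spare [0.467 0.178 0.049]
g1 [ 0.549 -0.274  0.078]
g2 [ 0.535 -0.232  0.078]
g3 [ 0.492 -0.245  0.078]
film [0.54  0.144 0.028]
small [0.556 0.205 0.036]
choke [0.503 0.243 0.02 ]
[[ 0.949  0.314 -0.001]
 [ 0.314 -0.949  0.002]
 [-0.    -0.002 -1.   ]] [[ 0.315 -0.911 -0.266  0.277]
 [-0.949 -0.303 -0.087 -0.592]
 [-0.002  0.28  -0.96   0.384]
 [ 0.     0.     0.     1.   ]]
```

View pics/crop.png

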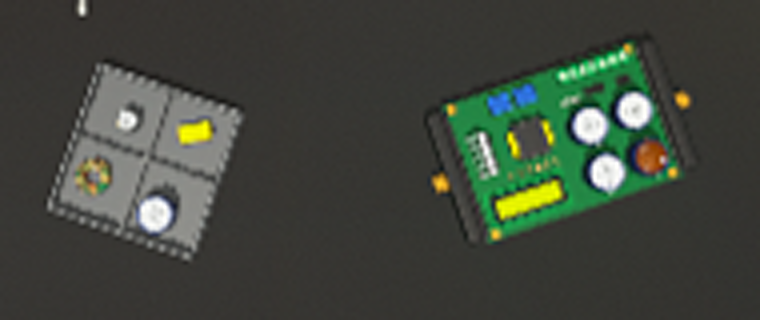

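```bash
python3 -m inch '[[25,27,5,0,0,0],[60,65,15,0,0,0],[100,109,25,0,0,0],[140,153,30,0,0,0],[180,197,30,0,0,0],[220,241,30,0,0,0],[255,279,30,0,0,0],[280,306,30,0,0,0],[295,323,30,0,0,0],[301,329,30,0,0,0],[301,329,30,0,0,0],[301,329,30,0,0,0],[301,329,30,0,0,0]]' 0
cat > look.py <<'E'
import sys,cv2,numpy as np
from bench import ctrl
c=ctrl.camera_params('wrist');p,d=ctrl.get_image('wrist')
np.savez(sys.argv[1]+'.npz',p=p,d=d,**c)
cv2.imwrite('pics/'+sys.argv[1]+'.png',p[:,:,::-1])
s=ctrl.get_state();print(s['time'],s['position'],s['tool_rot'],s['grip_width'])
E
python3 look.py w1
```

```text
time: 1.68
position: [0.5045, -0.2893, 0.2713]
tool_rot: [3.102, 0.497, -0.001]
ft_force: [-0.1, -0.5, 0.3]
grip_width: 0.008
grip_force: 0.0
1.725 [ 0.50468279 -0.28906167  0.27130569] [ 3.10165438e+00  4.97406485e-01 -3.68150398e-04] 0.006356642112693291
```

View pics/w1.png

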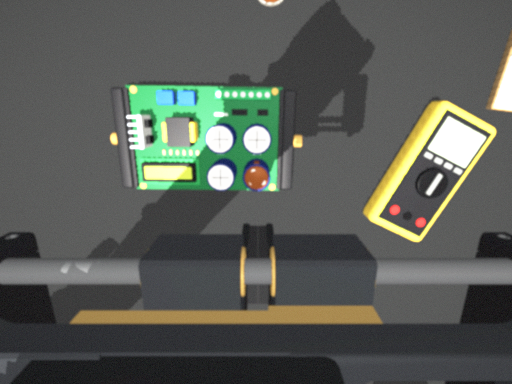

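The wrist view shows the brown-crusted dome at (257,176). The three silver tops are at (257,139), (220,139) and (220,176).

Run:
```python
import numpy as np,cv2
from h import ray
f=np.load('w1.npz');p=f['p'].astype(int)
m=((p[...,0]>p[...,1]+35)&(p[...,0]>p[...,2]+35)&(p[...,1]<110)).astype(np.uint8);m[:150]=0;m[:,:235]=0;m[205:]=0;m[:,285:]=0
n,l,s,c=cv2.connectedComponentsWithStats(m);i=1+np.argmax(s[1:,4]);print(s[i],c[i],ray(f,*c[i],.080))
for u,v in[(257,139),(220,139),(220,176)]:print(ray(f,u,v,.078).round(3))
```

```text
[245 166  23  23 320] [255.559375 177.61875 ] [ 0.50368016 -0.28620994  0.08      ]
[ 0.548 -0.273  0.078]
[ 0.534 -0.232  0.078]
[ 0.492 -0.244  0.078]
```

```bash
python3 -m inch '[[0,2,-8,0,0,0],[0,2,-28,0,0,0],[0,2,-55,0,0,0],[0,2,-85,0,0,0],[0,2,-112,0,0,0],[0,2,-133,0,0,0],[0,2,-144,0,0,0],[0,2,-149,0,0,0]]'
python3 -m inch '[[0,0,0,0,0,0],[0,0,0,0,0,0],[0,0,0,0,0,0],[0,0,0,0,0,0],[0,0,0,0,0,0],[0,0,0,0,0,0],[0,0,0,0,0,0],[0,0,0,0,0,0],[0,0,0,0,0,0],[0,0,0,0,0,0],[0,0,0,0,0,0],[0,0,0,0,0,0],[0,0,0,0,0,0],[0,0,0,0,0,0],[0,0,0,0,0,0],[0,0,0,0,0,0],[0,0,0,0,0,0],[0,0,0,0,0,0]]'
```

```text
time: 2.72
position: [0.5051, -0.286, 0.1218]
tool_rot: [-3.101, -0.5, 0.001]
ft_force: [-1.1, -0.5, -0.1]
grip_width: 0.009
grip_force: 0.0
time: 4.97
position: [0.5053, -0.2861, 0.1223]
tool_rot: [3.101, 0.5, -0.0]
ft_force: [-0.1, 0.3, 0.2]
grip_width: 0.003
grip_force: 0.0
```

```bash
python3 -m inch '[[0,0,10,0,0,0],[0,0,35,0,0,0],[0,0,70,0,0,0],[0,0,105,0,0,0],[0,0,132,0,0,0],[0,0,145,0,0,0],[0,12,148,0,0,0],[-3,45,148,0,0,0],[-8,90,148,0,0,0],[-12,140,148,0,0,0],[-16,190,148,0,0,0],[-20,240,148,0,0,0],[-24,290,148,0,0,0],[-28,340,148,0,0,0],[-32,385,148,0,0,0],[-35,425,148,0,0,0],[-37,450,148,0,0,0],[-38,464,148,0,0,0],[-38,464,148,0,0,0],[-38,464,148,0,0,0]]'
python3 look.py w2
```

```text
time: 7.48
position: [0.4675, 0.1765, 0.2699]
tool_rot: [3.101, 0.497, -0.001]
ft_force: [0.8, -0.6, -0.7]
grip_width: 0.006
grip_force: 0.0
7.525 [0.46757111 0.17645622 0.26998581] [ 3.10143229e+00  4.96708114e-01 -9.46030628e-04] 0.0045748725926799605
```

View pics/w2.png

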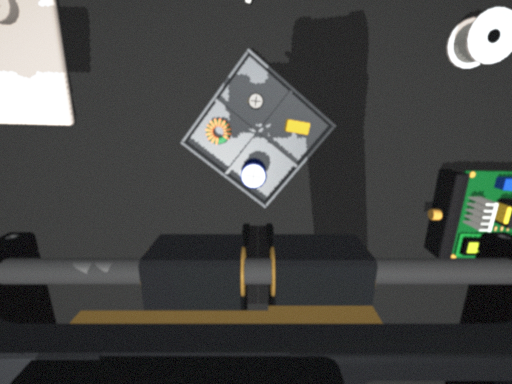

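The spare is at about (253,175), a silver disc in the lower compartment. The small cap is at (256,101), the choke at (218,131) and the film cap at (298,127).

Run:
```python
import numpy as np,cv2
from h import ray
f=np.load('w2.npz');p=f['p'].astype(int)
m=(p.min(2)>165).astype(np.uint8);m[:155]=0;m[:,:235]=0;m[200:]=0;m[:,275:]=0
n,l,s,c=cv2.connectedComponentsWithStats(m);i=1+np.argmax(s[1:,4]);print(s[i],c[i],ray(f,*c[i],.049), ray(f,253,175,.049))
```

```text
[235 155  40  41 983] [256.09155646 174.16683622] [0.46467333 0.17835454 0.049     ] [0.46232374 0.18189069 0.049     ]
```

Run:
```python
import numpy as np,cv2
from h import ray
f=np.load('w2.npz');p=f['p']
for t in (215,230,245):
    m=(p.min(2)>t).astype(np.uint8);m[:155]=0;m[:,:235]=0;m[200:]=0;m[:,275:]=0
    n,l,s,c=cv2.connectedComponentsWithStats(m);i=1+np.argmax(s[1:,4]);x,y,w,h,_=s[i];print(s[i],c[i],ray(f,x+w/2-.5,y+h/2-.5,.049))
f=np.load('top.npz');p=f['p']
m=(p.min(2)>190).astype(np.uint8);m[:228]=0;m[:,:205]=0;m[250:]=0;m[:,232:]=0
n,l,s,c=cv2.connectedComponentsWithStats(m);i=1+np.argmax(s[1:,4]);print(s[i],c[i],ray(f,*c[i],.049))
```

```text
[235 155  30  33 520] [250.59230769 173.77692308] [0.46600354 0.18793613 0.049     ]
[242 165  23  23 421] [252.95249406 175.69833729] [0.46103642 0.18147283 0.049     ]
[242 165  23  22 405] [252.94567901 175.59259259] [0.46168041 0.18168186 0.049     ]
[215 235   8   8  49] [218.08163265 238.24489796] [0.46332333 0.18296254 0.049     ]
```

```bash
python3 -m inch '[[-5,5,-8,0,0,0],[-5,5,-30,0,0,0],[-5,5,-60,0,0,0],[-5,5,-92,0,0,0],[-5,5,-124,0,0,0],[-5,5,-150,0,0,0],[-5,5,-168,0,0,0],[-5,5,-177,0,0,0],[-5,5,-181,0,0,0]]'
python3 -m inch '[[0,0,0,0,0,0],[0,0,0,0,0,0],[0,0,0,0,0,0],[0,0,0,0,0,0],[0,0,0,0,0,0],[0,0,0,0,0,0],[0,0,0,0,0,0],[0,0,0,0,0,0],[0,0,0,0,0,0],[0,0,0,0,0,0],[0,0,0,0,0,0],[0,0,0,0,0,0],[0,0,0,0,0,0],[0,0,0,0,0,0],[0,0,0,0,0,0],[0,0,0,0,0,0],[0,0,0,0,0,0],[0,0,0,0,0,0]]'
python3 look.py w3
```

```text
time: 8.65
position: [0.4625, 0.183, 0.0892]
tool_rot: [-3.101, -0.5, -0.0]
ft_force: [0.4, -0.2, -0.5]
grip_width: 0.008
grip_force: 0.0
time: 10.9
position: [0.4623, 0.183, 0.0893]
tool_rot: [3.101, 0.5, -0.0]
ft_force: [0.9, 0.2, 0.5]
grip_width: 0.003
grip_force: 0.0
10.95 [0.46233451 0.18289608 0.08927969] [ 3.10140247e+00  5.00187755e-01 -3.55420465e-05] 0.004412146659638069
```

View pics/w3.png

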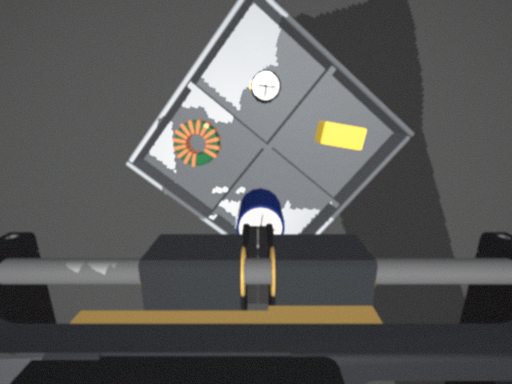

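The fingertips line up over the spare's top: disc centre near (261,225), fingers at (258,230). Now I'll raise the hand.

```bash
python3 -m inch '[[0,0,10,0,0,0],[0,0,35,0,0,0],[0,0,70,0,0,0],[0,0,110,0,0,0],[0,0,145,0,0,0],[0,0,170,0,0,0],[0,0,182,0,0,0],[0,0,185,0,0,0],[0,0,185,0,0,0],[0,0,185,0,0,0],[0,0,185,0,0,0]]'
python3 -c "
from bench import ctrl
print(ctrl.close_job())"
```

```text
time: 12.32
position: [0.462, 0.1828, 0.2736]
tool_rot: [-3.101, -0.5, 0.002]
ft_force: [0.1, 0.2, -0.2]
grip_width: 0.002
grip_force: 0.0
the job is handed in; nothing more can be done
None
```

I pointed at the failed capacitor and then the spare for about 2 s each (fingertips about 2 cm above each top), raised the hand to 0.27 m and handed the job in at 12.3 s; no contact showed in the force readings, and no verdict was returned.

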